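# Set the letter feeder's gate with the 5 mm gauge

### The arm

A 7-joint arm with a two-finger parallel gripper is mounted at the origin on a cart in front of the work surface, level with it; the furniture and walls round the work are solid. World frame = base frame: x ahead of the robot, y to its left, z up, the work surface at z = 0. Lengths are in m, angles in rad, forces in N, time in s.
With the tool pointing down it reaches from about 0.425 to 0.875 m from the base axis. Payload 4.7 kg.
Tool frame: the origin (TCP) lies midway between the tips of the shut fingers; the grasp point (between the pads) lies 19 mm behind it; z points along the fingers, x is the direction in which the jaws open and shut, and the axes are right-handed (so a half turn about z gives the same grasp; the last joint's range is limited). The gripper opens to 87 mm and grips with 3 to 60 N. Pads are 19 mm wide; open, the fingers measure 117 mm over their backs; the gripper's body (75 mm by 190 mm) begins 51 mm behind the grasp point.
Start: joints at [1.314, 0.321, -0.07, 1.45, 0.023, 1.371, -0.057], TCP at [0.174, -0.626, 0.223] pointing down, gripper open.
Joint ranges: [-2.86, 2.86], [-0.3, 2.09], [-1.38, 1.24], [0.06, 2.45], [-1.56, 4.7], [0.09, 2.05], [-2.69, 2.69]. Speed limits (rad/s): [2.57, 2.57, 3.14, 3.14, 3.14, 3.14, 3.14].

### API

Orientations are given as a rotation vector (axis times angle).
In Python, from bench import get_state, eyes, ticket gives the robot as it stands.
- The arm moves only by the tool carry_out, never from a script. Its argument "motion" is a list of rows, each a list of 2 entries, a list of its own where there are three numbers: the shift along the world's x, y, z in m, then the turn about the world's z in rad. A call has 1 to 20 rows; each row is the pose to reach, as a shift and turn from the pose commanded when the call began; what a row does not reach only later rows make up. A row lasts 1/10 s, in which the tool goes at most 50 mm and 8.59 degrees, less where a joint would pass 70% of its speed; a pose out of reach is approached as far as the arm can. A call with a gripper value outside its range is refused whole. "grip" is the gripper command: -1 is fully open, 1 is shut, values between are in proportion, set as the call begins (left out, the last holds). The fingers move at their own pace and stop on an object; "squeeze" is the grip in N (left out, the last holds). Time passes only in rows, so rows that repeat a pose let the fingers close. It gives the time, the measured TCP pose, the force and the opening at its end, in the units of the state.
- get_state(): the state, without advancing time (a new reading comes with each control period).
- eyes.get_image(name): name is "side" or "top"; returns a dict with "pixels" (480x640x3 uint8, blue, green, red), "mtx" (3x3 intrinsics, pixels), "extrinsics" (4x4, takes a point from camera to world coordinates). Camera axes: x right, y down, z forward; pixel columns grow to the right and rows downward; lengths in m; the calibration is good to about 2 mm. A picture is of the moment at which its call begins. There is no depth.
- ticket.close_job(): hands the job in, once; it reports no verdict.
The state is a dict: "time": time; "joint_positions": joint angles; "qd": joint speeds; "joint_torque": joint torques, N m; "position": TCP position; "tool_rot": TCP orientation; "ft_force": force on the tool from outside, world axes, zero at the start; "torque": the same for the moment, N m; "grip_width": opening from 0.0 (shut) to 1.0 (fully open).
Only numpy, scipy, OpenCV 4.12 (cv2) and the standard library are available. Lean on these libraries where they do the work, as an engineer would, in place of code of your own. Each camera call takes 0.05 s, during which the arm holds its last target. There are 200 camera calls.

### The job

Set the gate of the letter feeder for 5 mm letters: slide the blade of the setting gauge along the bed right through under the gate, then turn the wing screw, only ever with the blade in the gap, until the gauge just drags. Feel the drag rather than trust the screw's angle, since the pad is worn: the gauge must still slide under a light pull but not lie loose, and the pad must never be screwed hard down on it. When the setting is right, draw the gauge slowly straight back out, flat along the bed against that light drag, and lay it down flat on the worktop clear of the feeder, leaving the mail and the other things where they are.

Things in the scene. Friction and masses are not known exactly. Their poses are not given: they have to be found in the camera images.
- letter_feeder: Letter feeder: a fixed grey bench machine, 190 x 400 mm, with a flat bed 50 mm above the worktop. Origin: middle of its footprint at worktop height. y axis: feed direction along the 400 mm; infeed end at y = -200 mm, gate at y = 80 mm. x axis: across the bed to the column (x 47 to 93 mm). A fence 32 mm high stands on the bed at x = 62 mm, y -195 to 10 mm; elsewhere the infeed bed is open.
- gap_floor (a point): Point on top of the bed under the middle of the pad: x = 0, y = 82 mm, z = 50 mm in the feeder's frame, axes alike. Above it the column's arm reaches over the bed: y 54 to 106 mm, x from -36 mm on, underside 98 mm and top 122 mm above the worktop. The blade goes in along +y under this arm. Outfeed rollers rest on the bed at y = 165 mm.
- gate: Gate under the arm: aluminium block on the screw's spindle with a sprung, flat black rubber pad below (38 mm across the bed; flat from y = 72 to 92 mm in the feeder's frame, its infeed edge turned up from y = 64 mm). Pad wear is unknown, so neither this pose nor the screw's angle tells the gap: it starts 6.2 to 10 mm high. Origin: on the screw's axis, at worktop height when the screw reads 0.
- wing_grip (a point): Point to grip on the black wing screw upright on top of the arm: on its axis, 156 mm above the worktop, 11 mm below the wing's top. The wing is an upright plate 46 mm long (this point's x axis), 13 mm thick (y axis), 34 mm high, over a round skirt of radius 18 mm whose top is 25 mm below this point. It turns without rising or sinking.
- gate_screw (a joint): Wing screw angle in rad, 0 to 4, growing clockwise seen from above, which lowers the gate by 12 mm a turn (1.91 mm per rad); it stays where it is left. Starts at 0.5 to 1; the right setting lies between 1.7 and 3.6. Once the pad touches the blade (about 1 N), its springs press about 7 N harder per mm of further lowering.
- gauge: Setting gauge, loose, 140 g: a flat dark steel blade 187 mm long, 26 mm wide, 5 mm thick with an upright black grip on it (46 mm long along the blade, 14 mm thick, top 46 mm above the underside). Origin: on the underside below the middle of the grip. x axis: along the blade to its free tip, 165 mm away; z up when it lies flat.
- gauge_grip (a point): Point to grip on the gauge: middle of its upright grip, 32 mm above the underside; close the fingers across the blade (along y).
- gauge_tip (a point): Middle of the blade's free tip, 2.5 mm above the underside. At the right setting the pad bears on the blade with 2 to 8 N, so that a steady pull of about 3 to 7 N keeps the gauge sliding on the bed (friction about 0.6 on each face). Over 15 N on the blade crushes the pad.
- letter_bundle: A bundle of white envelopes, 117 x 162 x 36 mm, lying on the worktop; a bystander. Origin: centre of its underside.
- label_roll: A standing white roll of labels, 66 mm across and 40 mm high; a bystander. Origin: centre of its underside.
- small_parcel: A small brown parcel, 89 x 114 x 61 mm, near the far end of the feeder; a bystander. Origin: centre of its underside.

How it is judged:
On the way, in this order (a step that is already met when the one before it is completed fails the run):
1. the gauge's blade lies flat on the bed right through under the gate: its tip over 100 mm along the feeder's y axis (8 mm past the pad), within 20 mm of the middle of the bed (y of gauge_tip in the frame of letter_feeder above 0.1 m and x of gauge_tip in the frame of letter_feeder between -0.02 and 0.02 m and z of gauge_tip in the frame of letter_feeder below 0.0555 m and angle between the z axis of gauge and the z axis of letter_feeder, either way round below 0.05 rad), for 0.2 s.
2. the gauge is drawn back under the pad, flat on the bed (within 0.02 rad), while the pad bears on it with 2 to 8 N: held for 0.15 s as the tip passes between 92 and 70 mm along the feeder's y axis (y of gauge_tip in the frame of letter_feeder between 0.07 and 0.092 m and z of gauge_tip in the frame of letter_feeder below 0.0545 m and angle between the z axis of gauge and the z axis of letter_feeder, either way round below 0.02 rad and contact force between gauge and gate between 2 and 8 N), for 0.15 s.
At the end, for the whole second after the job is handed in: the gauge lies still and flat on the worktop (origin and tip less than 20 mm above it, tilt under 0.1 rad), not touching the feeder; the screw stands between 1.7 and 3.7 rad, as it was left when the gauge was drawn; the bundle, the roll and the parcel are within 30 mm of where they stood (height (world z) of each of gauge, gauge_tip below 0.02 m and angle between gauge's own z axis and vertical below 0.1 rad and contact force between gauge and letter_feeder below 0.1 N and linear speed of gauge below 0.02 m/s and value of joint gate_screw between 1.7 and 3.7 rad and distance of each of letter_bundle, label_roll, small_parcel from where it was at the start of the episode below 0.03 m).
It fails at once if the pad is pressed on the gauge with over 15 N (contact force between gauge and gate above 15 N).
It fails at once if the screw is turned (faster than 0.3 rad/s) while the gauge's tip is not in the gap (less than 64 mm along the feeder's y axis) ((velocity of joint gate_screw above 0.3 rad/s or velocity of joint gate_screw below -0.3 rad/s) and y of gauge_tip in the frame of letter_feeder below 0.064 m).
It fails at once if a bystander is shoved over 30 mm (distance of any of letter_bundle, label_roll, small_parcel from where it was at the start of the episode above 0.03 m).
It also fails if it takes over 72 s, if anything falls off the work surface, if the arm or the gripper's body presses on something with over 40 N, if the wrist force passes 120 N, or if a joint passes its speed limit or range.

## Working session

There is one attempt and no reset: what is moved stays moved. The work goes in short steps, Python scripts to look and compute and a tool call to move; the robot and the scene stay as the last step left them, time stands still between calls to the robot, and variables do not carry over. Pictures are saved under pics/ and viewed, about 8 in all and at most 12, crops included, and the job is handed in when it is done.

Besides the shell and the picture viewer there is one more tool, called after ">>>" by a JSON object that holds its "method" and its "body". carry_out: Moves the arm, as the interface text tells. Its arguments: {"type":"object","properties":{"motion":{"type":"array","items":{"type":"array"}},"grip":{"type":"number"},"squeeze":{"type":"number"}},"required":["motion"]}

```bash
mkdir -p pics; cat > h.py <<'E'
import numpy as np, cv2
from bench import get_state, eyes, ticket
def img(n):
    d=eyes.get_image(n); return np.array(d["pixels"]),np.array(d["mtx"]),np.array(d["extrinsics"])
def ray(px,K,T,z):
    d=T[:3,:3]@np.linalg.inv(K)@np.array([px[0],px[1],1.]); o=T[:3,3]
    return o+d*(z-o[2])/d[2]
def proj(p,K,T):
    q=np.linalg.inv(T)@np.append(p,1); u=K@q[:3]; return u[:2]/u[2]
E
python3 - <<'E'
from h import *
for n in("top","side"):
    p,K,T=img(n); cv2.imwrite(f"pics/{n}0.png",p); np.savez(f"{n}0.npz",p=p,K=K,T=T); print(n,K.round(1).tolist(),T.round(3).tolist())
print(get_state())
E
```

```text
top [[465.8, 0.0, 316.3], [0.0, 465.8, 247.3], [0.0, 0.0, 1.0]] [[-0.021, -0.985, 0.173, 0.396], [-1.0, 0.022, 0.002, -0.036], [-0.005, -0.173, -0.985, 1.275], [0.0, 0.0, 0.0, 1.0]]
side [[576.6, 0.0, 309.8], [0.0, 576.6, 240.5], [0.0, 0.0, 1.0]] [[0.943, 0.238, -0.234, 0.908], [0.333, -0.702, 0.63, -0.908], [-0.014, -0.671, -0.741, 1.202], [0.0, 0.0, 0.0, 1.0]]
{'time': 0.1, 'joint_positions': array([ 1.31409706,  0.32177422, -0.07009443,  1.45156641,  0.02256914,
        1.37079747, -0.05685391]), 'qd': array([ 0.00098725, -0.00230811,  0.00014663,  0.00090997,  0.00147313,
       -0.00012755, -0.00084711]), 'joint_torque': array([ 4.11800966e-04, -4.92571378e+01, -4.05724961e-01, -3.13397527e+01,
       -6.41585025e-02,  3.95025162e-02,  6.43851240e-05]), 'position': array([ 0.1737111 , -0.62583582,  0.22154776]), 'tool_rot': array([-2.50023797e+00,  1.90053363e+00,  2.25462404e-03]), 'ft_force': array([-0.21599399,  1.18088378, -0.20074668]), 'torque': array([ 0.00371896, -0.01076073, -0.01589148]), 'grip_width': 1.004090282697622}
```

View pics/top0.png

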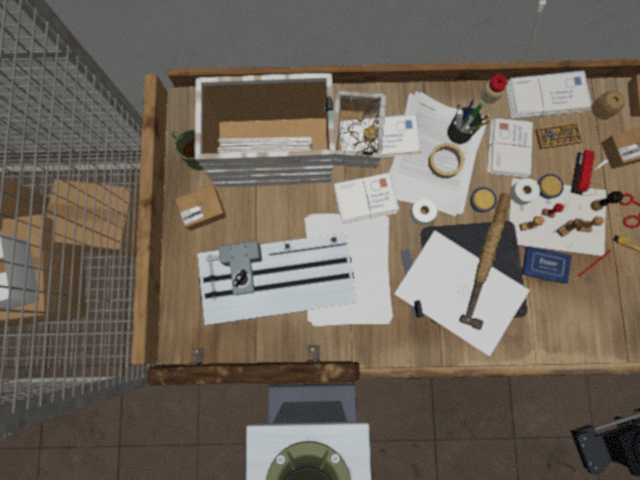

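View pics/side0.png

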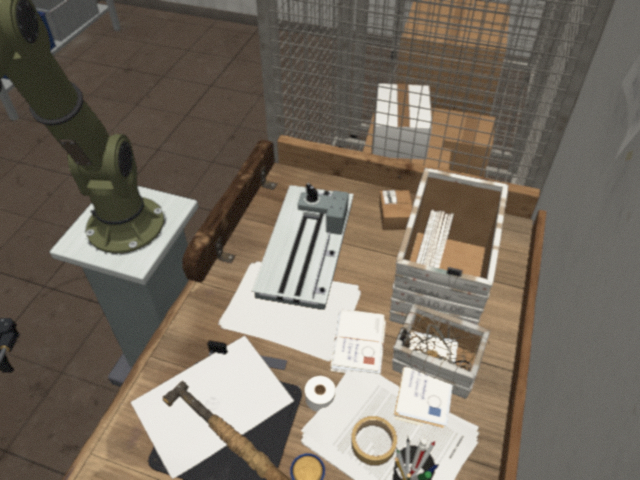

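```bash
python3 - <<'E'
from h import *
t=np.load("top0.npz");s=np.load("side0.npz")
a=cv2.resize(t["p"][225:335,190:360],(800,518),interpolation=cv2.INTER_CUBIC)  
b=cv2.resize(t["p"][235:330,380:450],None,fx=5,fy=5,interpolation=cv2.INTER_CUBIC)
c=cv2.resize(s["p"][325:405,190:310],None,fx=3.5,fy=3.5,interpolation=cv2.INTER_CUBIC)
m=np.zeros((520,800,3),np.uint8); m[:475,:350]=b; m[:280,370:370+420]=c
cv2.imwrite("pics/feed.png",a); cv2.imwrite("pics/gauge.png",m)
for px in[(418,302),(418,318),(405,250)]:print(px,ray(px,t["K"],t["T"],0.005))
for px in[(217,347),(285,366)]:print(px,ray(px,s["K"],s["T"],0.005))
E
```

```text
(418, 302) [ 0.46171454 -0.30588365  0.005     ]
(418, 318) [ 0.41889118 -0.30335836  0.005     ]
(405, 250) [ 0.60523864 -0.2784392   0.005     ]
(217, 347) [ 0.43345411 -0.28913785  0.005     ]
(285, 366) [ 0.6069243  -0.28391019  0.005     ]
```

View pics/feed.png

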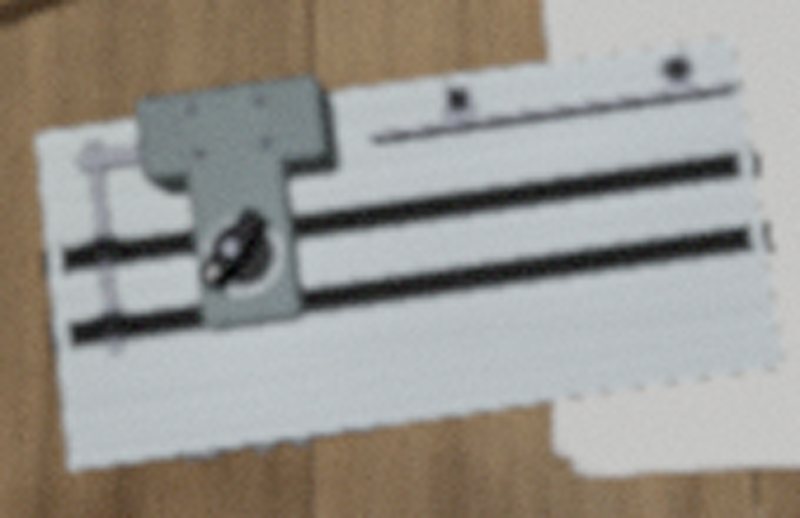

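View pics/gauge.png

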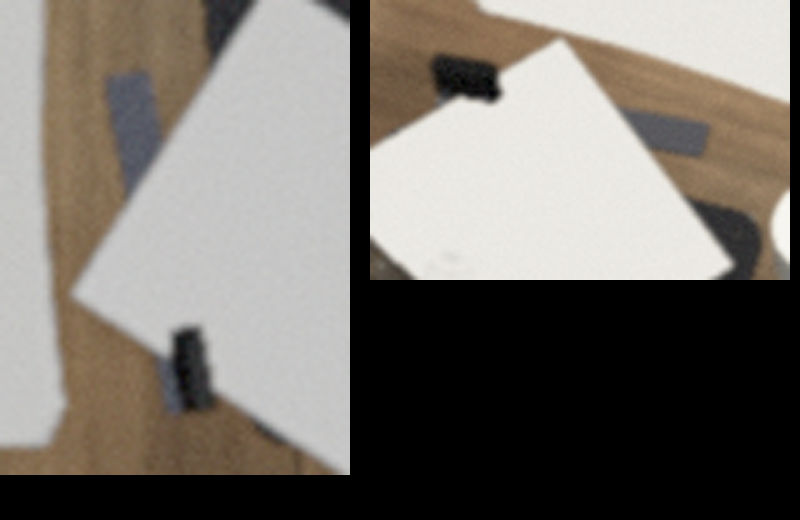

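```bash
python3 - <<'E'
from h import *
t=np.load("top0.npz");s=np.load("side0.npz");K,T=t["K"],t["T"]
k=800/170
def F(x,y,z):return ray((x/k+190-.4,y/k+225-.4),K,T,z)
c=[F(70,470,.05),F(777,368,.05),F(737,40,.05),F(38,132,.05)]
for p in c:print(p.round(4))
for i in range(4):
    d=c[(i+1)%4]-c[i];print(np.linalg.norm(d).round(4),np.degrees(np.arctan2(d[1],d[0])).round(2))
print("ctr",np.mean(c,0))
print("wing",[F(*q,.167).round(4) for q in((205,275),(260,215),(235,248))])
print("arm",[F(*q,.122).round(4) for q in((203,325),(300,312),(190,180),(287,170))])
def G(x,y,z):return ray((x/5+380-.4,y/5+235-.4),K,T,z)
print("tip",G(107,77,.005),G(150,72,.005));print("rearL",G(167,410,.005))
print("griptop",[G(*q,.046).round(4) for q in((177,328),(200,325),(213,405),(188,410))])
S,U=s["K"],s["T"]
def H(x,y,z):return ray((x/3.5+190-.4,y/3.5+325-.4),S,U,z)
print("side tip",H(710,124,.005)if 0 else H(340,124,.005),H(330,157,.005))
print("side griptop",[H(*q,.046).round(4) for q in((65,55),(125,68))])
cv2.imwrite("pics/side_c.png",cv2.resize(s["p"][175:310,250:360],None,fx=4.4,fy=4.4,interpolation=cv2.INTER_CUBIC))
E
```

```text
[0.4133 0.2611 0.05  ]
[ 0.4609 -0.131   0.05  ]
[ 0.6473 -0.1148  0.05  ]
[0.6029 0.2831 0.05  ]
0.3949 -83.08
0.1871 4.96
0.4003 96.36
0.1909 -173.39
ctr [0.53108084 0.07461064 0.05      ]
wing [array([0.5077, 0.1662, 0.167 ]), array([0.5377, 0.1385, 0.167 ]), array([0.5211, 0.1511, 0.167 ])]
arm [array([0.486 , 0.1752, 0.122 ]), array([0.4917, 0.1242, 0.122 ]), array([0.5631, 0.1829, 0.122 ]), array([0.5673, 0.1313, 0.122 ])]
tip [ 0.60548356 -0.26740281  0.005     ] [ 0.60775687 -0.29128617  0.005     ]
rearL [ 0.42290636 -0.29012246  0.005     ]
griptop [array([ 0.4644, -0.2896,  0.046 ]), array([ 0.4657, -0.3017,  0.046 ]), array([ 0.4241, -0.306 ,  0.046 ]), array([ 0.4218, -0.2928,  0.046 ])]
side tip [ 0.60508496 -0.26773945  0.005     ] [ 0.60774389 -0.29323749  0.005     ]
side griptop [array([ 0.4221, -0.3006,  0.046 ]), array([ 0.4646, -0.2968,  0.046 ])]
```

View pics/side_c.png

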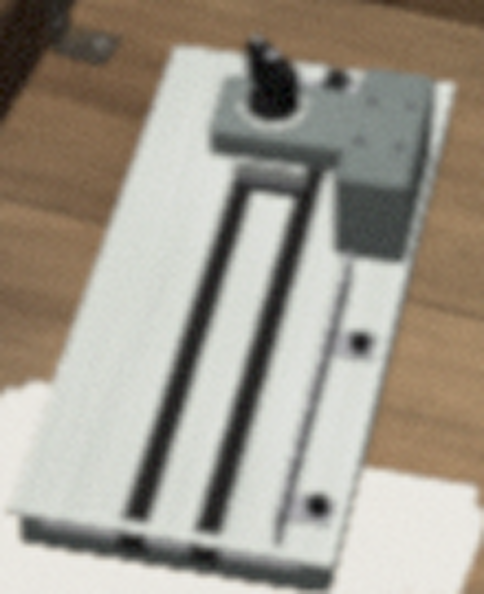

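```bash
python3 - <<'E'
from h import *
t=np.load("top0.npz");s=np.load("side0.npz")
def blob(d,x0,x1,y0,y1,z,th=60):
    g=cv2.cvtColor(d["p"][y0:y1,x0:x1],cv2.COLOR_BGR2GRAY); m=(g<th).astype(np.uint8)
    n,l,st,c=cv2.connectedComponentsWithStats(m); i=1+np.argmax(st[1:,4])
    u=c[i]+(x0,y0); print(st[i],u.round(1),[ray(u,d["K"],d["T"],zz).round(4).tolist() for zz in z])
blob(t,408,426,296,322,(.026,.03)); blob(s,203,236,336,360,(.026,.03))
print("wing");blob(t,230,250,265,292,(.15,)); blob(s,300,322,182,205,(.15,))
k=4.4
def F(x,y,z):return ray((x/k+250-.4,y/k+175-.4),s["K"],s["T"],z)
c=[F(175,45,.05),F(10,513,.05),F(332,573,.05),F(455,85,.05)]
for p in c:print(p.round(4))
for i in range(4):
    d=c[(i+1)%4]-c[i];print(np.linalg.norm(d).round(4),np.degrees(np.arctan2(d[1],d[0])).round(2))
print("ctr",np.mean(c,0)); print("wingtop",F(254,42,.167),F(290,68,.167))
E
```

```text
[ 6  5  9 17 90] [417.6 309.5] [[0.4408, -0.2993, 0.026], [0.4406, -0.2984, 0.03]]
[  4   5  20  12 183] [216.5 346.7] [[0.4404, -0.2997, 0.026], [0.4419, -0.3018, 0.03]]
wing
[ 6  5 11 16 91] [241.5 278. ] [[0.5212, 0.1491, 0.15]]
[  6   3  11  17 125] [311.2 194. ] [[0.5233, 0.1439, 0.15]]
[0.4125 0.2606 0.05  ]
[ 0.4637 -0.1375  0.05  ]
[ 0.6501 -0.1179  0.05  ]
[0.6019 0.283  0.05  ]
0.4013 -82.68
0.1875 5.99
0.4038 96.86
0.1907 -173.25
ctr [0.53205172 0.07207287 0.05      ]
wingtop [0.50717217 0.15960688 0.167     ] [0.53532481 0.14478153 0.167     ]
```

>>> {"method": "carry_out", "body": {"motion": [[[0.03, 0.037, -0.01], -0.02], [[0.06, 0.073, -0.02], -0.04], [[0.09, 0.11, -0.03], -0.06], [[0.12, 0.147, -0.04], -0.08], [[0.15, 0.183, -0.05], -0.1], [[0.18, 0.22, -0.06], -0.12], [[0.21, 0.257, -0.07], -0.14], [[0.24, 0.293, -0.08], -0.16], [[0.268, 0.327, -0.1], -0.16], [[0.268, 0.327, -0.14], -0.16], [[0.268, 0.327, -0.18], -0.16], [[0.268, 0.327, -0.209], -0.16], [[0.268, 0.327, -0.209], -0.16]], "grip": -1}}

```text
time: 1.4
position: [0.4424, -0.2988, 0.0126]
tool_rot: [-2.342, 2.093, 0.001]
ft_force: [-0.1, -0.8, 0.0]
grip_width: 1.003
```

>>> {"method": "carry_out", "body": {"motion": [[[0, 0, 0], 0], [[0, 0, 0], 0], [[0, 0, 0], 0], [[0, 0, 0], 0], [[0, 0, 0], 0], [[0, 0, 0], 0], [[0, 0, 0], 0]], "grip": 1, "squeeze": 40}}

```text
time: 2.1
position: [0.4418, -0.2994, 0.0136]
tool_rot: [2.341, -2.095, 0.0]
ft_force: [-0.1, 0.5, 0.6]
grip_width: 0.445
```

>>> {"method": "carry_out", "body": {"motion": [[[0, 0, 0], 0], [[0, 0, 0], 0], [[0, 0, 0], 0], [[0, 0, 0], 0], [[0, 0, 0], 0], [[0, 0, 0], 0]]}}

```text
time: 2.7
position: [0.4419, -0.2994, 0.0136]
tool_rot: [2.341, -2.095, 0.0]
ft_force: [-0.4, 0.3, -0.8]
grip_width: 0.161
```

>>> {"method": "carry_out", "body": {"motion": [[[0, 0, 0.03], 0], [[0, 0, 0.07], 0], [[0.005, 0.01, 0.1], 0.14], [[0.015, 0.03, 0.1], 0.28], [[0.025, 0.05, 0.1], 0.42], [[0.035, 0.07, 0.1], 0.56], [[0.045, 0.09, 0.1], 0.7], [[0.055, 0.11, 0.1], 0.84], [[0.067, 0.13, 0.1], 0.98], [[0.08, 0.15, 0.1], 1.12], [[0.09, 0.17, 0.1], 1.26], [[0.1, 0.19, 0.1], 1.4], [[0.109, 0.209, 0.1], 1.53], [[0.109, 0.209, 0.1], 1.579], [[0.109, 0.209, 0.1], 1.579]]}}

```text
time: 4.2
position: [0.5506, -0.0895, 0.1131]
tool_rot: [-3.136, -0.19, 0.001]
ft_force: [0.1, 0.5, -3.0]
grip_width: 0.16
```

```bash
python3 - <<'E'
from h import *
p,K,T=img("top"); q,K2,T2=img("side")
a=cv2.resize(p[215:345,190:370],None,fx=3.2,fy=3.2,interpolation=cv2.INTER_CUBIC)
b=cv2.resize(q[160:330,230:370],None,fx=3,fy=3,interpolation=cv2.INTER_CUBIC)
cv2.imwrite("pics/t1.png",a);m=np.zeros((510,800,3),np.uint8)
a=cv2.resize(p[215:345,190:370],(380,274),interpolation=cv2.INTER_CUBIC); m[:274,:380]=a; m[:510,380:800]=b
cv2.imwrite("pics/both1.png",m); np.savez("v1.npz",p=p,q=q); s=get_state();print(s["time"],s["position"],s["tool_rot"],s["joint_positions"].round(2),s["ft_force"])
E
```

```text
4.3 [ 0.55039409 -0.09088692  0.113174  ] [ 3.13600457e+00  1.83742331e-01 -1.25647533e-03] [ 0.69  0.27 -0.66  1.8   0.18  1.14  0.09] [-0.28874207 -0.01803912 -1.83265192]
```

View pics/both1.png

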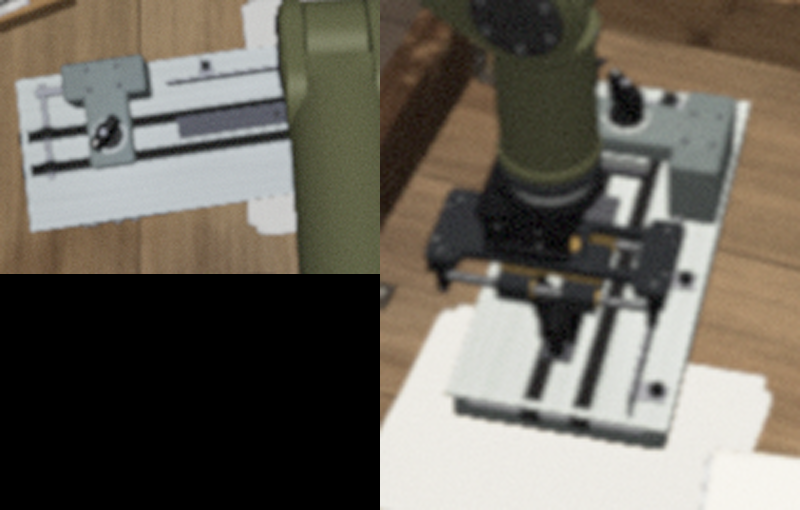

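```bash
python3 - <<'E'
from h import *
t=np.load("top0.npz");K,T=t["K"],t["T"];p=np.load("v1.npz")["p"]
sub=p[260:290,268:330].astype(int); g=sub.mean(2); m=((g>55)&(g<125)&(sub[...,0]-sub[...,2]>6)).astype(np.uint8)
n,l,st,c=cv2.connectedComponentsWithStats(m);i=1+np.argmax(st[1:,4]);print(st[i],c[i])
ys,xs=np.nonzero(l==i); pts=np.array([ray((x+268,y+260),K,T,.105)[:2] for x,y in zip(xs,ys)])
r=cv2.minAreaRect((pts*1000).astype(np.float32));print(r,cv2.boxPoints(r))
vx=cv2.fitLine(pts.astype(np.float32),cv2.DIST_L2,0,.01,.01).ravel();print(np.degrees(np.arctan2(vx[1],vx[0])),vx)
E
```

```text
[  5   3  53  17 508] [30.92716535 11.18503937]
((540.5415649414062, 11.188224792480469), (25.925142288208008, 130.84652709960938), 6.917376518249512) [[519.7939    74.57407 ]
 [535.5528   -55.319996]
 [561.28925  -52.197624]
 [545.53033   77.69644 ]]
-83.39768 [ 0.11497722 -0.99336815  0.54041755  0.0114041 ]
```

>>> {"method": "carry_out", "body": {"motion": [[[0, 0, -0.025], 0], [[0, 0, -0.045], 0], [[0, 0, -0.0485], 0], [[0, 0, -0.0495], 0], [[0, 0, -0.0495], 0]]}}

```text
time: 4.8
position: [0.5513, -0.0907, 0.0647]
tool_rot: [3.136, 0.185, 0.002]
ft_force: [1.2, -0.1, -1.6]
grip_width: 0.157
```

>>> {"method": "carry_out", "body": {"motion": [[[0, 0, -0.0006], 0], [[-0.0018, 0.015, -0.0006], 0], [[-0.0035, 0.03, -0.0006], 0], [[-0.0053, 0.045, -0.0006], 0], [[-0.0053, 0.045, -0.0006], 0]]}}

```text
time: 5.3
position: [0.5452, -0.0408, 0.0637]
tool_rot: [-3.134, -0.196, -0.0]
ft_force: [-0.3, 0.4, -1.8]
grip_width: 0.159
```

>>> {"method": "carry_out", "body": {"motion": [[[-0.0012, 0.01, -0.0003], 0], [[-0.0024, 0.02, -0.0003], 0], [[-0.0035, 0.03, -0.0003], 0], [[-0.0047, 0.04, -0.0003], 0], [[-0.0059, 0.05, -0.0003], 0], [[-0.0071, 0.06, -0.0003], 0], [[-0.0083, 0.07, -0.0003], 0], [[-0.01, 0.085, -0.0003], 0], [[-0.01, 0.085, -0.0003], 0]]}}

```text
time: 6.2
position: [0.5353, 0.0435, 0.0636]
tool_rot: [-3.133, -0.192, -0.001]
ft_force: [-0.8, 4.4, 5.2]
grip_width: 0.156
```

```bash
cat >> h.py <<'E'
def favg(n=6):
    P=[];Fs=[];M=[]
    for _ in range(n):
        eyes.get_image("top"); s=get_state(); P.append(s["position"]);Fs.append(s["ft_force"]);M.append(s["torque"])
    print(s["time"],"pos",np.mean(P,0).round(5),"F",np.mean(Fs,0).round(2),"sd",np.std(Fs,0).round(2),"M",np.mean(M,0).round(3),"rot",s["tool_rot"].round(3))
E
python3 -c "
from h import *
favg()"
```

```text
6.5 pos [0.53549 0.04288 0.06357] F [-1.14  3.32  5.44] sd [0.54 0.47 0.63] M [ 0.708  0.089 -0.041] rot [-3.132e+00 -1.890e-01 -1.000e-03]
```

>>> {"method": "carry_out", "body": {"motion": [[[0, 0, 0.0005], 0], [[0, 0, 0.001], 0], [[0, 0, 0.0015], 0], [[0, 0, 0.0015], 0]]}}

```text
time: 6.9
position: [0.5348, 0.0391, 0.064]
tool_rot: [3.136, 0.186, -0.002]
ft_force: [-0.7, 0.0, -1.5]
grip_width: 0.155
```

```bash
python3 -c "
from h import *
favg(4)"
```

```text
7.1 pos [0.53512 0.03927 0.06423] F [-0.12 -0.1  -1.42] sd [0.34 0.25 0.55] M [-0.055 -0.118 -0.003] rot [ 3.136e+00  1.860e-01 -1.000e-03]
```

>>> {"method": "carry_out", "body": {"motion": [[[0, 0, 0.0005], 0], [[0, 0, 0.001], 0], [[0, 0, 0.0015], 0], [[0, 0, 0.0015], 0]]}}

```text
time: 7.5
position: [0.5355, 0.0396, 0.0662]
tool_rot: [3.136, 0.187, 0.0]
ft_force: [-0.6, 0.2, -2.0]
grip_width: 0.155
```

```bash
python3 -c "
from h import *
favg(4)"
```

```text
7.7 pos [0.53555 0.03965 0.06618] F [ 0.32  0.13 -1.69] sd [0.4  0.53 0.18] M [-0.086 -0.131 -0.022] rot [3.136 0.187 0.   ]
```

>>> {"method": "carry_out", "body": {"motion": [[[0, 0, 0.0005], 0], [[0, 0, 0.001], 0], [[0, 0, 0.001], 0]]}}

```text
time: 8.0
position: [0.5354, 0.0397, 0.067]
tool_rot: [-3.136, -0.187, 0.0]
ft_force: [1.2, 0.4, -4.3]
grip_width: 0.157
```

```bash
python3 -c "
from h import *
favg(4)"
```

```text
8.2 pos [0.5354  0.03973 0.06699] F [ 0.52  0.68 -4.28] sd [0.28 0.16 0.31] M [-0.169 -0.288 -0.053] rot [-3.136 -0.187  0.   ]
```

>>> {"method": "carry_out", "body": {"motion": [[[0, 0, -0.002], 0], [[0, 0, -0.0034], 0], [[0, 0, -0.0034], 0]]}}

```text
time: 8.5
position: [0.5356, 0.0396, 0.0638]
tool_rot: [3.136, 0.187, 0.0]
ft_force: [0.2, 0.4, -1.8]
grip_width: 0.153
```

>>> {"method": "carry_out", "body": {"motion": [[[0, 0, 0], 0], [[0, 0, 0], 0], [[0, 0, 0], 0], [[0, 0, 0], 0], [[0, 0, 0.03], 0], [[0, 0, 0.07], 0]], "grip": 0}}

```text
time: 9.1
position: [0.5337, 0.0395, 0.1327]
tool_rot: [-3.135, -0.187, 0.007]
ft_force: [1.0, -1.3, 0.1]
grip_width: 0.491
```

>>> {"method": "carry_out", "body": {"motion": [[[0, 0, 0.04], 0.14], [[0, 0.01, 0.065], 0.28], [[-0.004, 0.04, 0.065], 0.42], [[-0.009, 0.08, 0.065], 0.56], [[-0.0145, 0.11, 0.065], 0.7], [[-0.0145, 0.11, 0.065], 0.8], [[-0.0145, 0.11, 0.065], 0.8]]}}

```text
time: 9.8
position: [0.5207, 0.1508, 0.1989]
tool_rot: [2.814, 1.397, 0.001]
ft_force: [-0.7, -1.2, -1.1]
grip_width: 0.498
```

```bash
python3 - <<'E'
from h import *
q,K2,T2=img("side");p,K,T=img("top")
a=cv2.resize(q[140:240,260:380],(800,667)[:2],interpolation=cv2.INTER_CUBIC)[:600]
m=np.zeros((480,800,3),np.uint8); m[:480,:480]=cv2.resize(q[150:230,270:350],(480,480),interpolation=cv2.INTER_CUBIC)
m[:320,480:800]=cv2.resize(p[220:320,200:300],(320,320),interpolation=cv2.INTER_CUBIC)
cv2.imwrite("pics/w2.png",m); s=get_state();print(s["time"],s["position"],s["tool_rot"],s["joint_positions"].round(2))
E
```

```text
9.9 [0.5212601  0.14883274 0.19869044] [ 2.81778173e+00  1.38818088e+00 -2.70189364e-04] [ 0.49  0.19 -0.91  1.73  0.16  1.3   0.46]
```

View pics/w2.png

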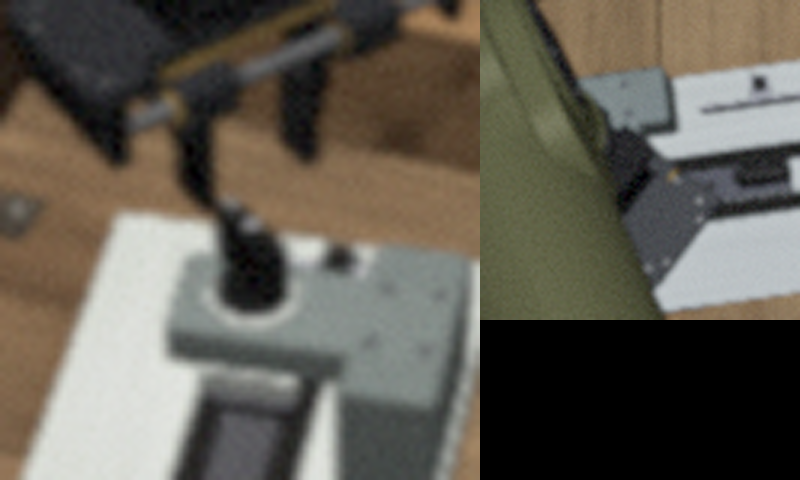

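>>> {"method": "carry_out", "body": {"motion": [[[0, 0, -0.02], 0], [[0, 0, -0.04], 0], [[0, 0, -0.061], 0], [[0, 0, -0.061], 0]]}}

```text
time: 10.3
position: [0.5194, 0.1476, 0.1351]
tool_rot: [-2.817, -1.388, 0.008]
ft_force: [-1.2, -0.5, 0.2]
grip_width: 0.498
```

>>> {"method": "carry_out", "body": {"motion": [[[0, 0, 0], 0], [[0, 0, 0], 0], [[0, 0, 0], 0], [[0, 0, 0], 0], [[0, 0, 0], 0], [[0, 0, 0], 0], [[0, 0, 0], 0]], "grip": 1}}

```text
time: 11.0
position: [0.5235, 0.1519, 0.1388]
tool_rot: [-2.814, -1.394, -0.012]
ft_force: [5.8, 4.4, -3.6]
grip_width: 0.149
```

```bash
python3 -c "
from h import *
favg(3)
print(get_state()['grip_width'])"
```

```text
11.15 pos [0.52348 0.15193 0.13879] F [ 6.57  4.59 -3.88] sd [0.37 0.47 0.5 ] M [ 0.965 -1.436 -0.047] rot [-2.814 -1.394 -0.012]
0.1453257276682949
```

>>> {"method": "carry_out", "body": {"motion": [[[0.001, 0.001, 0], 0], [[0.0025, 0.003, 0], -0.1], [[0.0025, 0.003, 0], -0.24], [[0.0025, 0.003, 0], -0.38], [[0.0025, 0.003, 0], -0.52], [[0.0025, 0.003, 0], -0.66], [[0.0025, 0.003, 0], -0.8], [[0.0025, 0.003, 0], -0.94], [[0.0025, 0.003, 0], -1.08], [[0.0025, 0.003, 0], -1.22], [[0.0025, 0.003, 0], -1.36], [[0.0025, 0.003, 0], -1.45], [[0.0025, 0.003, 0], -1.45]]}}

```text
time: 12.45
position: [0.5194, 0.1512, 0.1386]
tool_rot: [3.024, -0.826, -0.011]
ft_force: [-14.2, -4.8, 14.2]
grip_width: 0.147
```

```bash
python3 -c "
from h import *
favg(2)
s=get_state();print(s['grip_width'],s['joint_positions'].round(2))"
```

```text
12.55 pos [0.5194  0.15117 0.13864] F [-14.32  -4.59  14.26] sd [0.24 0.53 0.35] M [-0.951  2.932  0.004] rot [ 3.024 -0.823 -0.011]
0.14650819663263173 [ 0.29  0.22 -0.69  1.8   0.15  1.19 -0.98]
```

>>> {"method": "carry_out", "body": {"motion": [[[-0.003, 0, 0], 0], [[-0.003, 0, 0], 0], [[-0.003, 0, 0], 0], [[-0.003, 0, 0], 0], [[0, 0, 0.03], 0], [[0, 0, 0.06], 0.1], [[0, -0.03, 0.06], 0.24], [[0.006, -0.07, 0.06], 0.38], [[0.012, -0.113, 0.05], 0.52], [[0.012, -0.113, 0.01], 0.65], [[0.012, -0.113, -0.03], 0.65], [[0.012, -0.113, -0.06], 0.65], [[0.012, -0.113, -0.0735], 0.65], [[0.012, -0.113, -0.0735], 0.65]], "grip": 0}}

```text
time: 13.95
position: [0.5343, 0.0397, 0.0626]
tool_rot: [-3.135, -0.187, 0.006]
ft_force: [-0.8, -0.3, 0.4]
grip_width: 0.502
```

>>> {"method": "carry_out", "body": {"motion": [[[0, 0, 0], 0], [[0, 0, 0], 0], [[0, 0, 0], 0], [[0, 0, 0], 0], [[0, 0, 0], 0], [[0, 0, 0], 0], [[0, 0, 0], 0]], "grip": 1}}

```text
time: 14.65
position: [0.536, 0.0396, 0.065]
tool_rot: [3.136, 0.187, 0.001]
ft_force: [-1.3, -0.5, 5.9]
grip_width: 0.155
```

```bash
python3 -c "
from h import *
favg(4)
s=get_state();print(s['grip_width'],s['joint_positions'].round(2))"
```

```text
14.85 pos [0.53596 0.0396  0.06501] F [-1.36 -1.    5.61] sd [0.05 0.39 0.45] M [-0.134  0.232  0.121] rot [3.136e+00 1.870e-01 1.000e-03]
0.15569426486839238 [ 0.46  0.28 -0.66  1.89  0.2   1.03 -0.16]
```

>>> {"method": "carry_out", "body": {"motion": [[[0, 0, 0.0004], 0], [[0, 0, 0.0007], 0], [[0, 0, 0.0007], 0]]}}

```text
time: 15.15
position: [0.5359, 0.0396, 0.065]
tool_rot: [3.136, 0.187, 0.001]
ft_force: [0.9, 0.3, 2.3]
grip_width: 0.161
```

```bash
python3 -c "
from h import *
favg(4)"
```

```text
15.35 pos [0.53582 0.03961 0.06502] F [1.23 0.16 1.97] sd [0.45 0.74 0.29] M [-0.098 -0.337  0.098] rot [3.136e+00 1.870e-01 1.000e-03]
```

>>> {"method": "carry_out", "body": {"motion": [[[0, 0, 0.0004], 0], [[0.0001, -0.001, 0.0004], 0], [[0.0002, -0.002, 0.0004], 0], [[0.0004, -0.003, 0.0004], 0], [[0.0005, -0.004, 0.0004], 0], [[0.0006, -0.005, 0.0004], 0]]}}

```text
time: 15.95
position: [0.5356, 0.0352, 0.0651]
tool_rot: [-3.135, -0.188, 0.002]
ft_force: [0.2, 4.3, -2.3]
grip_width: 0.16
```

```bash
python3 -c "
from h import *
favg(4)"
```

```text
16.15 pos [0.53567 0.03461 0.06508] F [-0.63  3.58 -2.87] sd [0.54 0.35 0.71] M [ 0.792 -0.037  0.024] rot [ 3.136e+00  1.870e-01 -1.000e-03]
```

>>> {"method": "carry_out", "body": {"motion": [[[0, 0, -0.0005], 0], [[0.0001, -0.001, -0.0005], 0], [[0.0002, -0.002, -0.0005], 0], [[0.0004, -0.003, -0.0005], 0], [[0.0005, -0.004, -0.0005], 0], [[0.0006, -0.005, -0.0005], 0]]}}

```text
time: 16.75
position: [0.5369, 0.0302, 0.065]
tool_rot: [-3.135, -0.188, -0.001]
ft_force: [-0.9, 5.8, -0.1]
grip_width: 0.16
```

```bash
python3 -c "
from h import *
favg(6)"
```

```text
17.05 pos [0.53696 0.0299  0.06504] F [-0.61  4.91 -0.2 ] sd [0.35 0.39 0.22] M [1.022 0.065 0.041] rot [-3.136e+00 -1.870e-01 -1.000e-03]
```

>>> {"method": "carry_out", "body": {"motion": [[[0.0003, -0.0025, 0], 0], [[0.0006, -0.005, 0], 0], [[0.0009, -0.0075, 0], 0], [[0.0012, -0.01, 0], 0], [[0.0015, -0.0125, 0], 0], [[0.0018, -0.015, 0], 0], [[0.0021, -0.0175, 0], 0], [[0.0024, -0.02, 0], 0], [[0.0027, -0.0225, 0], 0]]}}

```text
time: 17.95
position: [0.5396, 0.0074, 0.065]
tool_rot: [-3.136, -0.187, -0.001]
ft_force: [-0.3, 5.5, -0.7]
grip_width: 0.155
```

>>> {"method": "carry_out", "body": {"motion": [[[0.0002, -0.002, 0], 0], [[0.0005, -0.004, 0], 0], [[0.0007, -0.006, 0], 0], [[0.0009, -0.008, 0], 0], [[0.0012, -0.01, 0], 0], [[0.0014, -0.012, 0], 0], [[0.0017, -0.014, 0], 0], [[0.0019, -0.016, 0], 0]]}}

```text
time: 18.75
position: [0.5415, -0.0085, 0.065]
tool_rot: [-3.136, -0.187, -0.001]
ft_force: [-1.6, 5.1, 0.7]
grip_width: 0.158
```

>>> {"method": "carry_out", "body": {"motion": [[[0.0002, -0.002, 0], 0], [[0.0005, -0.004, 0], 0], [[0.0007, -0.006, 0], 0], [[0.0009, -0.008, 0], 0], [[0.0012, -0.01, 0], 0], [[0.0014, -0.012, 0], 0], [[0.0017, -0.014, 0], 0], [[0.0019, -0.016, 0], 0], [[0.0024, -0.02, 0], 0], [[0.003, -0.025, 0], 0], [[0.0036, -0.03, 0], 0], [[0.0047, -0.04, 0], 0], [[0.0059, -0.05, 0], 0], [[0.0071, -0.06, 0], 0], [[0.0083, -0.07, 0], 0], [[0.0083, -0.07, 0], 0]]}}

```text
time: 20.35
position: [0.55, -0.0819, 0.065]
tool_rot: [3.134, 0.182, 0.001]
ft_force: [-0.1, -2.5, 2.4]
grip_width: 0.158
```

```bash
python3 -c "
from h import *
favg(3)"
```

```text
20.5 pos [ 0.5499  -0.08084  0.06504] F [-0.12 -2.    2.71] sd [0.8  0.67 0.26] M [-0.41  -0.17  -0.025] rot [3.135e+00 1.850e-01 1.000e-03]
```

>>> {"method": "carry_out", "body": {"motion": [[[0, 0, 0.03], 0], [[0, 0, 0.05], 0], [[-0.01, -0.02, 0.05], -0.14], [[-0.02, -0.04, 0.05], -0.28], [[-0.03, -0.06, 0.05], -0.42], [[-0.04, -0.08, 0.05], -0.56], [[-0.05, -0.1, 0.05], -0.7], [[-0.06, -0.12, 0.05], -0.84], [[-0.07, -0.14, 0.05], -0.98], [[-0.08, -0.16, 0.05], -1.12], [[-0.09, -0.18, 0.05], -1.26], [[-0.1, -0.2, 0.05], -1.4], [[-0.109, -0.215, 0.04], -1.53], [[-0.109, -0.215, 0.01], -1.579], [[-0.109, -0.215, -0.02], -1.579], [[-0.109, -0.215, -0.04], -1.579], [[-0.109, -0.215, -0.047], -1.579], [[-0.109, -0.215, -0.049], -1.579], [[-0.109, -0.215, -0.049], -1.579]]}}

```text
time: 22.4
position: [0.4409, -0.2935, 0.0159]
tool_rot: [-2.342, 2.094, 0.0]
ft_force: [0.4, 0.6, -1.0]
grip_width: 0.156
```

```bash
python3 -c "
from h import *
favg(3)"
```

```text
22.55 pos [ 0.44114 -0.2939   0.0164 ] F [ 0.15  0.51 -1.53] sd [0.38 0.15 0.15] M [0.02  0.072 0.002] rot [-2.341e+00  2.095e+00 -2.000e-03]
```

Still just hanging: about 1 mm lower, release, retreat.

>>> {"method": "carry_out", "body": {"motion": [[[0, 0, -0.0006], 0], [[0, 0, -0.0012], 0], [[0, 0, -0.0012], 0]]}}

```text
time: 22.85
position: [0.4409, -0.294, 0.015]
tool_rot: [2.341, -2.095, 0.001]
ft_force: [-1.2, -0.2, -0.1]
grip_width: 0.155
```

>>> {"method": "carry_out", "body": {"motion": [[[0, 0, 0], 0], [[0, 0, 0], 0], [[0, 0, 0], 0], [[0, 0, 0], 0], [[0, 0, 0], 0], [[0, 0, 0], 0], [[0, 0, 0.03], 0], [[0, 0, 0.07], 0], [[0, 0, 0.11], 0], [[-0.03, -0.04, 0.15], 0], [[-0.06, -0.08, 0.17], 0], [[-0.09, -0.12, 0.17], 0], [[-0.12, -0.16, 0.17], 0], [[-0.14, -0.2, 0.17], 0], [[-0.14, -0.2, 0.17], 0]], "grip": -0.2}}

```text
time: 24.35
position: [0.2947, -0.4995, 0.1847]
tool_rot: [2.328, -2.103, 0.0]
ft_force: [-0.7, -0.5, 0.1]
grip_width: 0.601
```

```bash
python3 - <<'E'
from h import *
p,K,T=img("top");q,_,_=img("side")
m=np.zeros((500,800,3),np.uint8); m[:320,:480]=cv2.resize(p[180:340,190:430],(480,320)); m[:300,480:]=cv2.resize(q[140:440,120:440],(320,300))
cv2.imwrite("pics/end.png",m); print(get_state()["time"])
E
```

```text
24.45
```

View pics/end.png

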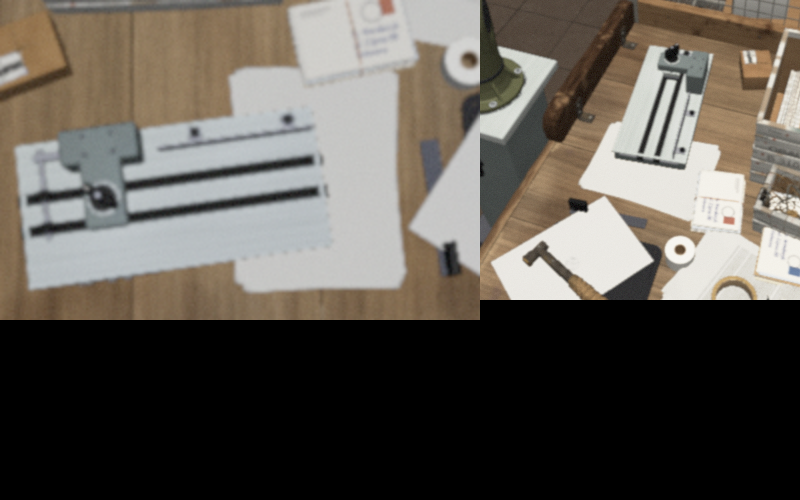

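The gauge lies flat on the worktop (grip at about (450,258), tip at about (431,150) in the picture), well clear of the feeder. The bundle, roll and parcel are where they were.

```bash
python3 -c "
from h import *
print(ticket.close_job())"
```

```text
the job is handed in; nothing more can be done
None
```

The gate is set, the gauge is back on the worktop, and I handed the job in at about 24.5 s. No verdict was reported.

- **Insertion:** I slid the blade along the bed until its tip stood at about y = 131 mm, measured from the arm's position. Lifting it gently against the pad gave a gap of about 3 mm above the blade.
- **Setting:** With the blade in the gap, I turned the wing 1.45 rad clockwise. That puts the screw at roughly 2.2 rad, judged from the wing's direction in the pictures.
- **Drag:** The gauge slid under a pull of about 5 to 5.8 N with almost no vertical load from the arm. That suggests about 4 N from the pad, worked out with the given friction of 0.6. A pull taken while lifting slightly agreed with this.
- **Withdrawal:** I drew it out flat at about 20–25 mm/s. The drag read 5.5 N with the tip at about 100 mm and 5.1 N at about 83 mm, and the tool's tilt did not change.
- **Last picture:** The gauge lies on the worktop clear of the feeder, and the bundle, roll and parcel appear unmoved.

**Disagreements:**
- The tip seen by the camera was about 2–3 mm ahead of where the arm's position put it.
- The lift test put first pad contact about 0.3 to 0.8 mm higher than the drag implies, so I went by the drag.
- Turning the wing slightly off its axis put about 20 N of total force on the wrist.

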